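# Hold the dye sample cell in the colour checker's light path

## Robot

A 6-joint arm with a two-finger parallel gripper is mounted at the origin on the work surface. World frame = base frame: x ahead of the robot, y to its left, z up, the work surface at z = 0. Lengths are in m, angles in rad, forces in N, time in s.
With the tool pointing down it reaches from about 0.375 to 0.975 m from the base axis. Payload 3.8 kg.
Tool frame: the origin (TCP) lies midway between the tips of the shut fingers; the grasp point (between the pads) lies 19 mm behind it; z points along the fingers, y is the line along which they close (so a half turn about z gives the same grasp; the last joint's range is limited). The gripper opens to 85 mm and grips with 20 to 120 N. Pads are 22 mm wide; open, the fingers measure 114 mm over their backs; the gripper's body (76 mm by 85 mm) begins 54 mm behind the grasp point. The pads swing forward as they close: fully open they stand 13 mm farther back than shut.
Start: joints at [-1.151, 0.264, 1.604, -0, 1.274, -0.037], TCP at [0.298, -0.606, 0.231] pointing down, gripper open.
Joint ranges: [-2.63, 2.63], [-0.94, 2.18], [0.31, 2.57], [-1.31, 4.45], [0, 2.66], [-2.55, 2.55]. Speed limits (rad/s): [2.57, 2.57, 3.14, 3.14, 3.14, 3.14].

## Interface

Orientations are given as a rotation vector (axis times angle).
In Python, from workcell import bot, imaging gives the robot as it stands.
- The arm moves only by the tool step_arm, never from a script. Its argument "series" is a list of rows, each an object of numbers: "grip": the closure, from -1 (fully open) to 1 (shut); "x", "y", "z": the shift along the tool's x, y, z normalised to -1 to 1, where 1 is 500 mm; "ax", "ay", "az": the turn, a rotation vector about the tool's x, y, z normalised to -1 to 1, where 1 is 30 degrees. A call has 1 to 12 rows; each row is the pose to reach, as a shift and turn from the pose commanded when the call began, along the tool's axes at that moment; what a row does not reach only later rows make up. A row lasts 1/10 s, in which the tool goes at most 50 mm and 8.59 degrees, less where a joint would pass 70% of its speed; a pose out of reach is approached as far as the arm can. A call with a number of a shift or a turn outside -1 to 1 is refused whole. A call with a gripper value outside its range is refused whole. The fingers move at their own pace and stop on an object; "force" is the grip in N (left out, the last holds). Time passes only in rows, so rows that repeat a pose let the fingers close. It gives the time, the measured TCP pose, the force, the opening and the grip force at its end, in the units of the state.
- bot.read_state(): the state, without advancing time (a new reading comes with each control period).
- imaging.read_camera(name): name is "scene" or "top"; returns a dict with "img" (400x640x3 uint8, red, green, blue), "fx", "fy", "cx", "cy" (pixels), "R" (3x3) and "t" (3): a world point X has camera coordinates R X + t. Camera axes: x right, y down, z forward; pixel columns grow to the right and rows downward; lengths in m; the calibration is good to about 2 mm. A picture is of the moment at which its call begins. There is no depth.
- bot.finish_job(): hands the job in; it is judged then, once.
The state is a dict: "time": time; "q": joint angles; "joint_vel": joint speeds; "joint_torque": joint torques, N m; "tool_pos": TCP position; "tcp_rot": TCP orientation; "wrist_force": force on the tool from outside, world axes, zero at the start; "torque": the same for the moment, N m; "width": opening from 0.0 (shut) to 1.0 (fully open); "grip_force": force on a finger pad.
Only numpy, scipy, OpenCV 4.12 (cv2) and the standard library are available. Lean on these libraries where they do the work, as an engineer would, in place of code of your own. Each camera call takes 0.05 s, during which the arm holds its last target. There are 200 camera calls.

## Task

At the shoe repair counter, take the tall sample cell with glass windows out of the rack, gripping it by its two frosted faces only and never touching its windows with the fingers. Hold it upright in the middle of the colour checker's light path, windows facing the lamp and the sensor, and press it gently down on the sprung seat until you feel the seat reach its stop. Finish while still holding it there, seat fully down; do not let go, do not lean on the checker with the gripper, and leave everything else where it is.

Things in the scene. Friction and masses are not known exactly. Their poses are not given: they have to be found in the camera images.
- cell: Sample cell: upright block 30 (x) by 24 (y) by 60 mm high plus a black stopper, 6 mm high, 20 by 18 mm; 65 to 125 g. Origin: centre of its underside, z up. Off-white frosted ribbed faces at y = +-12 mm, 27 mm wide: fingers only there, closing along y. Its glass windows look along +x and -x, the way the light goes. It stands in a rack pocket, x along the row; either way round serves.
- cell_windows: The two glass windows of the cell, fixed to it: plates 20 mm wide, from 5 to 55 mm above the cell's underside, on its x = +-15 mm faces, 1.5 mm proud. Origin and axes as the cell's. Must not be touched by the fingers.
- rack: Fixed light-wood rack, 190 (x) by 60 (y) by 18 mm high, with three pockets 32 by 26 mm in a row along its x, at x = -60, 0 and 60 mm; pocket floors 6 mm above the counter. Origin: centre of its underside. The cell, the vial and the blank stand in the pockets in any order.
- checker: Colour checker, fixed. Base 190 (x) by 80 (y) by 10 mm; grey lamp housing at -x (fins on top) and sensor housing at +x (dial on top), each 56 mm wide, 82 mm high. The gap between, x = -38 to 38 mm, is open above and to both y sides. The sprung seat, a flat plate 36 (x) by 30 (y) mm, is at x = y = 0. Origin: centre of the base's underside, on the counter, z up; the light runs along x.
- checker_beam (a point): Middle of the light path: on the checker's axis, 52 mm above the counter, right over the seat. Axes as the checker's. Seat resting anywhere in its range, the beam passes through the cell's windows.
- seat (a joint): The sprung seat: 0 when up, 0.006 m when pressed to its hard stop; the spring takes about 1.6 N to start and 4 N at the stop, where it turns hard. It springs up when let go. Its post was left at an unknown height, to be felt: the seat's top, when up, is 26 to 46 mm above the counter.
- vial: Bystander: round amber vial, 24 mm across, 52 mm high, in a pocket of the rack. Origin: centre of its underside.
- blank: Bystander: plain aluminium block 24 by 22 by 36 mm high without windows, in a pocket of the rack. Origin: centre of its underside.
- brush: Bystander: shoe brush 160 by 50 by 48 mm, dark bristles down. Origin: centre of its underside.
- tin: Bystander: flat steel polish tin, 78 mm across, 26 mm high. Origin: centre of its underside.
- jar: Bystander: glass cream jar with a black cap, 48 mm across, 50 mm high. Origin: centre of its underside.
- hammer: Bystander: hammer 260 mm long, lying down. Origin: on its underside.
- shoe: Bystander: brown leather shoe about 310 mm long, 100 mm high. Origin: under its middle.

How it is judged:
On the way:
1. the cell is lifted out of the rack in the fingers (z of cell in the frame of rack above 0.035 m and contact force between cell and the fingers above 2 N and contact force between cell and rack below 0.2 N), for 0.2 s.
At the end, for the whole second after the job is handed in: Gripped cell presses the seat down over 5 of its 6 mm, at rest, upright and square to the light path (0.1, 0.12 rad), within 8 mm of the middle along it, 6 mm across it; the robot touches neither checker nor windows; bystanders within 30 mm of their starts (x of cell in the frame of checker between -0.008 and 0.008 m and y of cell in the frame of checker between -0.006 and 0.006 m and angle between the x axis of cell and the x axis of checker, either way round below 0.12 rad and angle between cell's own z axis and vertical below 0.1 rad and value of joint seat above 0.005 m and contact force between cell and the fingers above 2 N and contact force between cell and checker above 1.5 N and contact force between each of the arm, the fingers and checker below 0.5 N and contact force between cell_windows and the fingers below 0.5 N and linear speed of cell below 0.02 m/s and distance of each of vial, blank, brush, tin, jar, hammer, shoe from where it was at the start of the episode below 0.03 m); the arm keeps its last pose, push and grip.
It fails at once if the fingers touch the cell's windows (contact force between cell_windows and the fingers above 0.5 N).
It fails at once if the cell is pressed hard (over 40 N) against the checker (contact force between cell and checker above 40 N).
It fails at once if a bystander is moved more than 30 mm (distance of any of vial, blank, brush, tin, jar, hammer, shoe from where it was at the start of the episode above 0.03 m).
It also fails if it takes over 42 s, if anything falls off the work surface, if the arm or the gripper's body presses on something with over 40 N, if the wrist force passes 120 N, or if a joint passes its speed limit or range.

## Working session

There is one attempt and no reset: what is moved stays moved. The work goes in short steps, Python scripts to look and compute and a tool call to move; the robot and the scene stay as the last step left them, time stands still between calls to the robot, and variables do not carry over. Pictures are saved under pics/ and viewed, at most 10 in all, crops included, and the job is handed in when it is done.

Besides the shell and the picture viewer there is one more tool, called after ">>>" as name(argument=value, ...), one argument or row to a line, values as JSON. step_arm: Moves the arm, as the interface text tells. Scaled input: -1 to 1 covers 500 mm each way for a shift and 30 degrees each way for a turn. Its arguments: {"type":"object","properties":{"series":{"type":"array","items":{"type":"object","properties":{"grip":{"type":"number"},"x":{"type":"number","minimum":-1,"maximum":1},"y":{"type":"number","minimum":-1,"maximum":1},"z":{"type":"number","minimum":-1,"maximum":1},"ax":{"type":"number","minimum":-1,"maximum":1},"ay":{"type":"number","minimum":-1,"maximum":1},"az":{"type":"number","minimum":-1,"maximum":1}}}},"force":{"type":"number"}},"required":["series"]}

```bash
mkdir -p pics
cat > h.py <<'E'
import numpy as np, cv2, pickle
from workcell import bot, imaging
def snap(n,tag):
    c=imaging.read_camera(n); pickle.dump(c,open(f'pics/{tag}.pkl','wb')); cv2.imwrite(f'pics/{tag}.png',c['img'][:,:,::-1]); return c
def load(tag): return pickle.load(open(f'pics/{tag}.pkl','rb'))
def ray(c,u,v):
    R=np.array(c['R']);t=np.array(c['t']); o=-R.T@t
    d=R.T@np.array([(u-c['cx'])/c['fx'],(v-c['cy'])/c['fy'],1]); return o,d
def plane(c,u,v,z):
    o,d=ray(c,u,v); return o+d*(z-o[2])/d[2]
def tri(ca,a,cb,b):
    o1,d1=ray(ca,*a);o2,d2=ray(cb,*b)
    s=np.linalg.lstsq(np.c_[d1,-d2],o2-o1,rcond=None)[0]
    p,q=o1+d1*s[0],o2+d2*s[1]; return (p+q)/2,np.linalg.norm(p-q)
def proj(c,X):
    p=np.array(c['R'])@X+np.array(c['t']); return c['fx']*p[0]/p[2]+c['cx'],c['fy']*p[1]/p[2]+c['cy']
E
python3 - <<'E'
from h import *
for n in('scene','top'):
    c=snap(n,n+'0'); o,d=ray(c,320,200); print(n,o,d,c['fx'])
print(bot.read_state())
E
```

```text
scene [1.37477139 0.38418634 1.2473094 ] [-0.5331217  -0.28268501 -0.7974186 ] 508.58994769179475
top [ 2.71274451e-01 -1.52173190e-03  1.64920123e+00] [ 0.18383742 -0.03089114 -0.98260945] 487.03284134899275
{'time': 0.1, 'q': array([-1.15088329e+00,  2.64688032e-01,  1.60523550e+00,  8.48293615e-06,
        1.27372040e+00, -3.68408440e-02]), 'joint_vel': array([-0.00219309,  0.00033825, -0.00289725, -0.00111394, -0.00077505,
        0.0005272 ]), 'joint_torque': array([ 1.45947019e-03, -5.16704285e+01, -3.68589771e+01, -4.77785278e-06,
        6.24769251e-03,  3.22307301e-05]), 'tool_pos': array([ 0.29746542, -0.60517925,  0.2300807 ]), 'tcp_rot': array([-3.05805946e+00, -7.10786769e-01,  6.00500796e-04]), 'wrist_force': array([ 0.36215913,  0.17344567, -0.05813389]), 'torque': array([-0.01234146, -0.02650788, -0.0208614 ]), 'grip_force': 0.0, 'width': 0.9973480867475507}
```

View pics/top0.png

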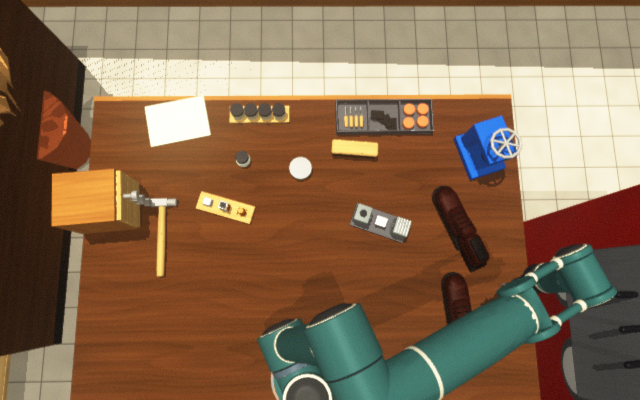

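View pics/scene0.png

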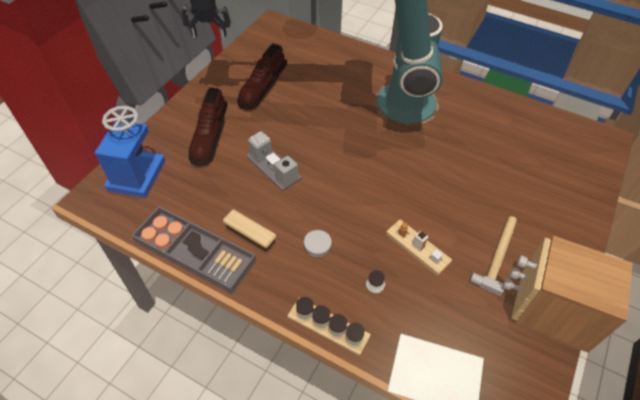

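The top view shows the rack at about (225,207) with three items and the checker at (381,222). In the scene view they are at (419,246) and (273,160). I'll enlarge both.

Run:
```python
from h import *
a=load('top0')['img'];b=load('scene0')['img']
f=lambda i,x,y,w,h:cv2.resize(i[y:y+h,x:x+w,::-1],(400,300),interpolation=cv2.INTER_CUBIC)
cv2.imwrite('pics/crop0.png',np.vstack([np.hstack([f(a,185,180,80,60),f(a,341,190,80,60)]),np.hstack([f(b,380,215,80,60),f(b,235,130,80,60)])]))
```

```text
(no output)
```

View pics/crop0.png

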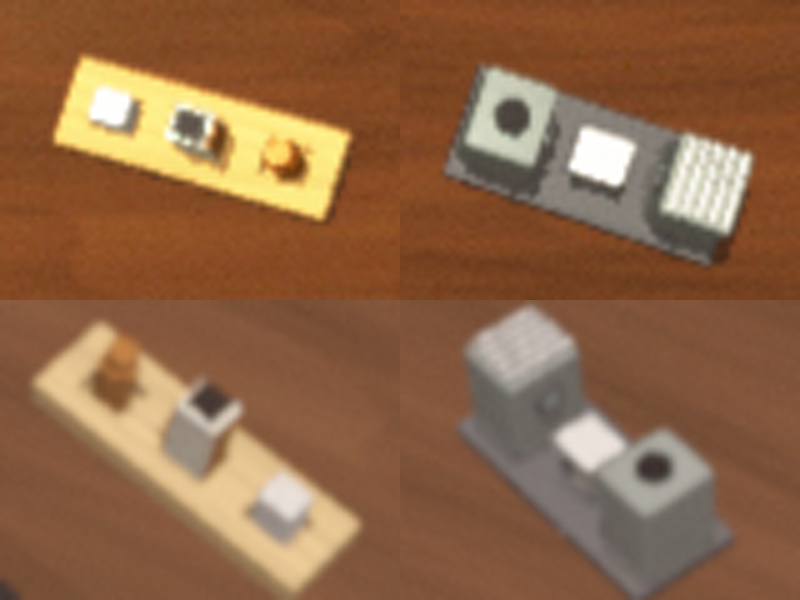

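The crops show the cell (black stopper) in the middle pocket, between the white blank and the amber vial. The checker has its seat plate visible between the dial and fin housings. Next I'll get numbers from masks.

Run:
```python
from h import *
np.set_printoptions(precision=4,suppress=True)
T=load('top0');S=load('scene0')
def comps(c,box,f,amin=6):
    x,y,w,h=box; im=cv2.resize(c['img'][y:y+h,x:x+w],None,fx=5,fy=5,interpolation=cv2.INTER_CUBIC)
    hsv=cv2.cvtColor(im,cv2.COLOR_RGB2HSV).astype(int); m=f(hsv[...,0],hsv[...,1],hsv[...,2]).astype(np.uint8)
    cs,_=cv2.findContours(m,cv2.RETR_EXTERNAL,cv2.CHAIN_APPROX_NONE); out=[]
    for k in sorted(cs,key=cv2.contourArea)[::-1]:
        if cv2.contourArea(k)<amin*25: break
        mo=cv2.moments(k); cv=lambda p:(np.array(p)-2)/5+[x,y]
        out.append((cv2.contourArea(k)/25,cv((mo['m10']/mo['m00'],mo['m01']/mo['m00'])),cv(cv2.boxPoints(cv2.minAreaRect(k)))))
    return out
def show(n,c,o,z):
    for a,ce,b in o[:3]:
        P=np.array([plane(c,*q,z) for q in b])[:,:2]; e=P[1]-P[0]; g=P[2]-P[1]
        if np.hypot(*e)<np.hypot(*g): e,g=g,e
        print(n,round(a,1),ce,'ctr',P.mean(0),'L,W',np.hypot(*e)*1e3,np.hypot(*g)*1e3,'ang',np.degrees(np.arctan2(e[1],e[0]))%180)
bt=(185,180,80,60); ct=(341,190,80,60); bs=(380,215,80,60); cs=(235,130,80,60)
show('rackT',T,comps(T,bt,lambda h,s,v:(v>185)),.018)
show('rackTall',T,comps(T,bt,lambda h,s,v:(v>150)),.018)
show('rackS',S,comps(S,bs,lambda h,s,v:(v>165)),.018)
st=comps(T,(212,196,22,20),lambda h,s,v:(v<75)&(s<140),3); show('stopT',T,st,.072)
ss=comps(S,(412,228,20,14),lambda h,s,v:(v<95),3); show('stopS',S,ss,.072)
if st and ss: print('stop',tri(T,st[0][1],S,ss[0][1]))
bl=comps(T,(200,194,16,16),lambda h,s,v:(v>200)&(s<60)); show('seatlikeblank',T,bl,.042)
se=comps(T,(372,210,22,22),lambda h,s,v:(v>200)); show('seatT',T,se,.036)
s2=comps(S,(262,148,20,20),lambda h,s,v:(v>185)); show('seatS',S,s2,.036)
print('seat',tri(T,se[0][1],S,s2[0][1]) if s2 else None)
dt=comps(T,(355,205,20,18),lambda h,s,v:(v<90),3); show('dialT',T,dt,.082)
ds=comps(S,(278,156,20,16),lambda h,s,v:(v<95),3); show('dialS',S,ds,.082)
print('dial',tri(T,dt[0][1],S,ds[0][1]))
fn=comps(T,(388,210,40,35),lambda h,s,v:(v>150)&(s<70)); show('finsT',T,fn,.084)
show('chk',T,comps(T,ct,lambda h,s,v:(s<75)),.010)
# base corners by eye (5x crop): left pair, right-bottom
for q in((443,172),(478,66),(710,265)): print('eye',plane(T,341+(q[0]-400)/5,190+q[1]/5,.01))
```

```text
rackT 1039.6 [224.8887 206.8914] ctr [0.5557 0.2698] L,W 195.9261981157944 64.56898975828052 ang 73.1754677734165
rackTall 1109.7 [224.8578 206.7569] ctr [0.5565 0.2697] L,W 198.67828924167551 69.126235481965 ang 73.0956098764094
rackS 1203.7 [419.1971 246.0342] ctr [0.5495 0.2701] L,W 203.25122666063857 81.77520005066822 ang 71.78487697449206
stopS 19.3 [421.6513 234.6513] ctr [0.5559 0.2704] L,W 14.743187385668296 13.398274186097064 ang 165.3730377371335
seatlikeblank 48.3 [206.532  200.7928] ctr [0.5722 0.327 ] L,W 25.869327911180164 24.820846227220944 ang 70.91670762660524
seatT 98.9 [380.9127 220.7294] ctr [ 0.5005 -0.2556] L,W 37.79805545973062 32.352142981588784 ang 70.72059957196456
seatS 86.7 [272.5637 158.0536] ctr [ 0.4927 -0.2573] L,W 44.19802970923548 34.044611773776275 ang 67.66048477209146
seat (array([ 0.4992, -0.2535,  0.0446]), np.float64(0.0012489177931900774))
dialT 25.6 [363.0514 212.8843] ctr [ 0.5201 -0.1905] L,W 19.81896015438306 18.335609336250403 ang 178.11755746072828
dialT 10.1 [357.2124 221.5347] ctr [ 0.4933 -0.1747] L,W 24.772303940118896 7.872904640071994 ang 89.4533116080065
dialT 6.2 [369.7653 220.5365] ctr [ 0.4951 -0.2122] L,W 15.371508079090958 7.0332149258935175 ang 158.3540906663516
dialS 23.9 [285.2885 163.0828] ctr [ 0.5245 -0.1886] L,W 20.144681730669593 18.877138509184316 ang 31.048109687350703
dial (array([ 0.5212, -0.1911,  0.0773]), np.float64(0.0003804542999389401))
finsT 235.2 [401.88   226.1325] ctr [ 0.4754 -0.3154] L,W 55.330759659779346 48.558658463668785 ang 160.34600009388697
chk 1315.5 [380.2978 222.6452] ctr [ 0.4978 -0.2579] L,W 198.58340683012275 82.964412221905 ang 70.50684849668467
eye [ 0.4928 -0.1524  0.01  ]
eye [ 0.5657 -0.1783  0.01  ]
eye [ 0.4278 -0.3313  0.01  ]
```

```bash
cat >> h.py <<'E'
from scipy.spatial.transform import Rotation as Ro
def down(deg): # tool x at deg, pointing down
    return Ro.from_euler('z',deg,degrees=True)*Ro.from_euler('x',180,degrees=True)
def delta(p,deg,p0=None,r0=None):
    s=bot.read_state(); p0=s['tool_pos'] if p0 is None else p0; r=Ro.from_rotvec(s['tcp_rot']) if r0 is None else r0
    print('xyz',np.round(r.inv().apply(np.array(p)-p0)/.5,4),'a',np.round(np.degrees((r.inv()*down(deg)).as_rotvec())/30,4))
E
python3 - <<'E'
from h import *
delta([.45,-.16,.25],49)
delta([.5555,.270,.16],73.2,np.array([.45,-.16,.25]),down(49))
E
```

```text
xyz [ 0.6665 -0.6646 -0.0384] a [-0.0038 -0.0009 -0.761 ]
xyz [ 0.7875 -0.405   0.18  ] a [-0.      0.     -0.8067]
```

>>> step_arm(
  series=[
    {"x": 0.6665,"y": -0.6646,"z": -0.04,"az": -0.76,"grip": -1},
    {"x": 0.6665,"y": -0.6646,"z": -0.04,"az": -0.76,"grip": -1},
    {"x": 0.6665,"y": -0.6646,"z": -0.04,"az": -0.76,"grip": -1},
    {"x": 0.6665,"y": -0.6646,"z": -0.04,"az": -0.76,"grip": -1},
    {"x": 0.6665,"y": -0.6646,"z": -0.04,"az": -0.76,"grip": -1},
    {"x": 0.6665,"y": -0.6646,"z": -0.04,"az": -0.76,"grip": -1},
    {"x": 0.6665,"y": -0.6646,"z": -0.04,"az": -0.76,"grip": -1},
    {"x": 0.6665,"y": -0.6646,"z": -0.04,"az": -0.76,"grip": -1},
    {"x": 0.6665,"y": -0.6646,"z": -0.04,"az": -0.76,"grip": -1},
    {"x": 0.6665,"y": -0.6646,"z": -0.04,"az": -0.76,"grip": -1},
    {"x": 0.6665,"y": -0.6646,"z": -0.04,"az": -0.76,"grip": -1},
    {"x": 0.6665,"y": -0.6646,"z": -0.04,"az": -0.76,"grip": -1},
  ],
)

```text
validation failed for argument at $.se...
```

Run:
```python
from h import *
print(bot.read_state()['tool_pos'])
delta([.5555,.270,.16],73.2)
```

```text
[ 0.29746542 -0.60517925  0.2300807 ]
xyz [ 1.2351 -1.343   0.143 ] a [-0.0036 -0.0018 -1.5677]
```

>>> step_arm(
  series=[
    {"x": 0.6665,"y": -0.6646,"z": -0.04,"ax": 0,"ay": 0,"az": -0.76,"grip": -1},
  ],
)

```text
time: 0.2
tool_pos: [0.3122, -0.5615, 0.2315]
tcp_rot: [-2.999, -0.937, 0.003]
wrist_force: [1.0, 0.4, 0.1]
width: 1.002
grip_force: 0.0
```

Run:
```python
from h import *
delta([.45,-.16,.25],49)
```

```text
xyz [ 0.6837 -0.5033 -0.038 ] a [-0.0014  0.003  -0.4767]
```

>>> step_arm(
  series=[
    {"x": 0.684,"y": -0.503,"z": -0.038,"ax": 0,"ay": 0,"az": -0.48,"grip": -1},
    {"x": 0.684,"y": -0.503,"z": -0.038,"ax": 0,"ay": 0,"az": -0.48,"grip": -1},
    {"x": 0.684,"y": -0.503,"z": -0.038,"ax": 0,"ay": 0,"az": -0.48,"grip": -1},
    {"x": 0.684,"y": -0.503,"z": -0.038,"ax": 0,"ay": 0,"az": -0.48,"grip": -1},
    {"x": 0.684,"y": -0.503,"z": -0.038,"ax": 0,"ay": 0,"az": -0.48,"grip": -1},
    {"x": 0.684,"y": -0.503,"z": -0.038,"ax": 0,"ay": 0,"az": -0.48,"grip": -1},
    {"x": 0.684,"y": -0.503,"z": -0.038,"ax": 0,"ay": 0,"az": -0.48,"grip": -1},
    {"x": 0.684,"y": -0.503,"z": -0.038,"ax": 0,"ay": 0,"az": -0.48,"grip": -1},
    {"x": 0.684,"y": -0.503,"z": -0.038,"ax": 0,"ay": 0,"az": -0.48,"grip": -1},
    {"x": 0.684,"y": -0.503,"z": -0.038,"ax": 0,"ay": 0,"az": -0.48,"grip": -1},
  ],
)

```text
time: 1.2
tool_pos: [0.452, -0.1539, 0.2523]
tcp_rot: [-2.853, -1.313, -0.001]
wrist_force: [0.3, -0.5, -0.0]
width: 1.001
grip_force: 0.0
```

Run:
```python
from h import *
print(bot.read_state()['tool_pos'])
delta([.5555,.270,.16],73.2)
```

```text
[ 0.45197561 -0.15385161  0.25227873]
xyz [ 0.7784 -0.394   0.1855] a [-7.000e-04 -2.000e-03 -7.924e-01]
```

>>> step_arm(
  series=[
    {"x": 0.778,"y": -0.394,"z": 0.185,"ax": 0,"ay": 0,"az": -0.79,"grip": -1},
    {"x": 0.778,"y": -0.394,"z": 0.185,"ax": 0,"ay": 0,"az": -0.79,"grip": -1},
    {"x": 0.778,"y": -0.394,"z": 0.185,"ax": 0,"ay": 0,"az": -0.79,"grip": -1},
    {"x": 0.778,"y": -0.394,"z": 0.185,"ax": 0,"ay": 0,"az": -0.79,"grip": -1},
    {"x": 0.778,"y": -0.394,"z": 0.185,"ax": 0,"ay": 0,"az": -0.79,"grip": -1},
    {"x": 0.778,"y": -0.394,"z": 0.185,"ax": 0,"ay": 0,"az": -0.79,"grip": -1},
    {"x": 0.778,"y": -0.394,"z": 0.185,"ax": 0,"ay": 0,"az": -0.79,"grip": -1},
    {"x": 0.778,"y": -0.394,"z": 0.185,"ax": 0,"ay": 0,"az": -0.79,"grip": -1},
    {"x": 0.778,"y": -0.394,"z": 0.185,"ax": 0,"ay": 0,"az": -0.79,"grip": -1},
    {"x": 0.778,"y": -0.394,"z": 0.185,"ax": 0,"ay": 0,"az": -0.79,"grip": -1},
    {"x": 0.778,"y": -0.394,"z": 0.185,"ax": 0,"ay": 0,"az": -0.79,"grip": -1},
    {"x": 0.778,"y": -0.394,"z": 0.185,"ax": 0,"ay": 0,"az": -0.79,"grip": -1},
  ],
)

```text
time: 2.4
tool_pos: [0.5567, 0.2647, 0.1596]
tcp_rot: [2.528, 1.864, -0.002]
wrist_force: [0.0, -1.1, -0.2]
width: 0.999
grip_force: 0.0
```

Run:
```python
from h import *
T=load('top0')
# stopper in top view: dark-pixel check with looser mask; cell vertical mid-edge
x,y,w,h=212,196,22,20
im=cv2.resize(T['img'][y:y+h,x:x+w],None,fx=5,fy=5,interpolation=cv2.INTER_CUBIC)
m=((im.max(2)<110)).astype(np.uint8)
n,l,st,ce=cv2.connectedComponentsWithStats(m)
for i in range(1,n):
    if st[i,4]>50: q=(ce[i]-2)/5+[x,y]; print(st[i],q,plane(T,*q,.072),tri(T,q,load('scene0'),(421.65,234.65)))
delta([.5555,.270,.16],73.2); print(bot.read_state()['tool_pos'])
c=snap('scene','scene1')['img'];d=snap('top','top1')['img']
cv2.imwrite('pics/v1.png',np.hstack([cv2.resize(c[190:290,360:480,::-1],(400,333)),cv2.resize(d[150:250,165:285,::-1],(400,333))]))
```

```text
[ 43  34  23  22 331] [222.48459215 204.49305136] [0.55416251 0.2687157  0.072     ] (array([0.55444155, 0.2696383 , 0.06963707]), np.float64(0.0010682808985577087))
[ 79  49   9  23 108] [228.21851852 207.85925926] [0.54280708 0.24973758 0.072     ] (array([0.54426973, 0.26080717, 0.05126134]), np.float64(0.016003158649715313))
xyz [ 0.0094 -0.0055 -0.0008] a [-0.0008  0.0022 -0.0128]
[0.55672129 0.26467866 0.15960952]
```

View pics/v1.png

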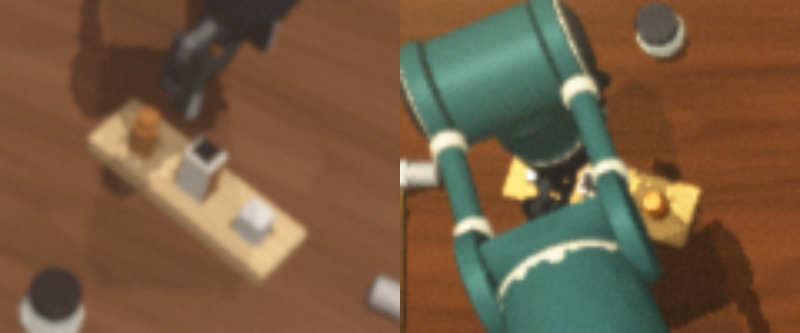

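The scene crop shows the open fingers hanging above and behind the cell, which is still standing in the middle pocket. I'll check the tool's projected position against the image, then descend.

Run:
```python
from h import *
s=bot.read_state();p=s['tool_pos'];r=Ro.from_rotvec(s['tcp_rot']);S=load('scene1')
for d in([0,.0425,-.013],[0,-.0425,-.013]):
    u=proj(S,p+r.apply(d)); print('crop',(u[0]-360)/.3,(u[1]-190)/.3)
print(p,s['wrist_force']); delta([.555,.2697,.09],73.2)
```

```text
crop 185.58154082783216 106.41446504736204
crop 254.29156093240712 45.863933014881965
[0.556917   0.26455049 0.16022472] [0.52440182 0.13619391 0.21421349]
xyz [ 0.0087 -0.0068  0.1404] a [ 0.0007  0.0003 -0.0146]
```

>>> step_arm(
  series=[
    {"x": 0.009,"y": -0.007,"z": 0.04,"ax": 0,"ay": 0,"az": -0.0146,"grip": -1},
    {"x": 0.009,"y": -0.007,"z": 0.09,"ax": 0,"ay": 0,"az": -0.0146,"grip": -1},
    {"x": 0.009,"y": -0.007,"z": 0.13,"ax": 0,"ay": 0,"az": -0.0146,"grip": -1},
    {"x": 0.009,"y": -0.007,"z": 0.17,"ax": 0,"ay": 0,"az": -0.0146,"grip": -1},
    {"x": 0.009,"y": -0.007,"z": 0.21,"ax": 0,"ay": 0,"az": -0.0146,"grip": -1},
    {"x": 0.009,"y": -0.007,"z": 0.24,"ax": 0,"ay": 0,"az": -0.0146,"grip": -1},
    {"x": 0.009,"y": -0.007,"z": 0.266,"ax": 0,"ay": 0,"az": -0.0146,"grip": -1},
    {"x": 0.009,"y": -0.007,"z": 0.266,"ax": 0,"ay": 0,"az": -0.0146,"grip": -1},
    {"x": 0.009,"y": -0.007,"z": 0.266,"ax": 0,"ay": 0,"az": -0.0146,"grip": -1},
  ],
)

```text
time: 3.4
tool_pos: [0.555, 0.2714, 0.0272]
tcp_rot: [2.521, 1.875, 0.0]
wrist_force: [0.5, 0.0, 0.1]
width: 1.0
grip_force: 0.0
```

Run:
```python
from h import *
c=snap('scene','scene2')['img']; s=bot.read_state(); print(s['tool_pos'],s['wrist_force'])
delta([.555,.2697,.027],73.2)
cv2.imwrite('pics/v2.png',cv2.resize(c[190:290,360:480,::-1],(600,500)))
```

```text
[0.55551603 0.27170966 0.02780512] [0.49725763 0.72126308 0.53709842]
xyz [-0.0041  0.0002  0.0016] a [ 0.0022 -0.0019  0.003 ]
```

View pics/v2.png

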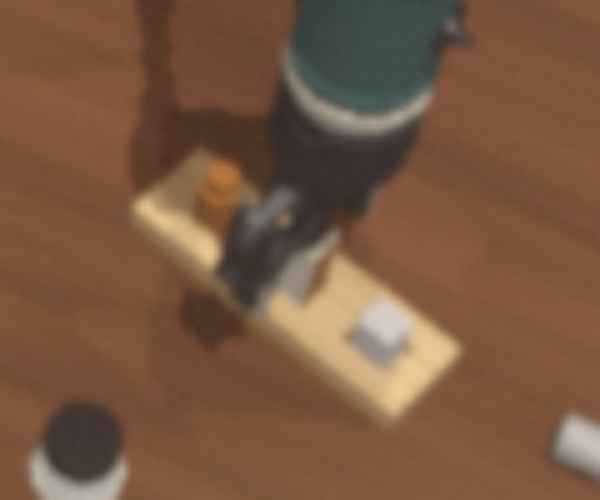

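The cell's near face shows just right of the front finger at about (300,270). That fits the 24° oblique view, and there is no contact. Closing now.

>>> step_arm(
  series=[
    {"x": -0.002,"y": 0,"z": 0,"ax": 0,"ay": 0,"az": 0,"grip": -0.3},
    {"x": -0.003,"y": 0,"z": 0,"ax": 0,"ay": 0,"az": 0,"grip": 0},
    {"x": -0.003,"y": 0,"z": 0,"ax": 0,"ay": 0,"az": 0,"grip": 0.2},
    {"x": -0.003,"y": 0,"z": 0,"ax": 0,"ay": 0,"az": 0,"grip": 0.3},
    {"x": -0.003,"y": 0,"z": 0,"ax": 0,"ay": 0,"az": 0,"grip": 1},
    {"x": -0.003,"y": 0,"z": 0,"ax": 0,"ay": 0,"az": 0,"grip": 1},
    {"x": -0.003,"y": 0,"z": 0,"ax": 0,"ay": 0,"az": 0,"grip": 1},
    {"x": -0.003,"y": 0,"z": 0,"ax": 0,"ay": 0,"az": 0,"grip": 1},
  ],
  force=30,
)

```text
time: 4.25
tool_pos: [0.5545, 0.2703, 0.0272]
tcp_rot: [2.52, 1.875, 0.001]
wrist_force: [-1.2, -0.1, 2.6]
width: 0.276
grip_force: 31.6
```

>>> step_arm(
  series=[
    {"x": 0,"y": 0,"z": -0.02,"ax": 0,"ay": 0,"az": 0,"grip": 1},
    {"x": 0,"y": 0,"z": -0.05,"ax": 0,"ay": 0,"az": 0,"grip": 1},
    {"x": 0,"y": 0,"z": -0.09,"ax": 0,"ay": 0,"az": 0,"grip": 1},
    {"x": 0,"y": 0,"z": -0.14,"ax": 0,"ay": 0,"az": 0,"grip": 1},
    {"x": 0,"y": 0,"z": -0.2,"ax": 0,"ay": 0,"az": 0,"grip": 1},
    {"x": 0,"y": 0,"z": -0.26,"ax": 0,"ay": 0,"az": 0,"grip": 1},
    {"x": 0,"y": 0,"z": -0.31,"ax": 0,"ay": 0,"az": 0,"grip": 1},
    {"x": 0,"y": 0,"z": -0.34,"ax": 0,"ay": 0,"az": 0,"grip": 1},
    {"x": 0,"y": 0,"z": -0.34,"ax": 0,"ay": 0,"az": 0,"grip": 1},
  ],
)

```text
time: 5.15
tool_pos: [0.5559, 0.2709, 0.2008]
tcp_rot: [2.519, 1.875, 0.009]
wrist_force: [0.6, -0.4, -0.2]
width: 0.281
grip_force: 31.4
```

Run:
```python
from h import *
s=bot.read_state(); print(s['tool_pos'],s['wrist_force'],s['width'])
delta([.499,-.254,.20],70.5)
delta([.51,.0,.20],70.5)
```

```text
[0.55593866 0.27093382 0.20076253] [ 0.55298805 -0.41234499 -0.18969006] 0.28130288225367023
xyz [-1.0383  0.1925 -0.0017] a [ 0.0085 -0.0078  0.0936]
xyz [-5.454e-01  6.760e-02 -3.000e-04] a [ 0.0085 -0.0078  0.0936]
```

>>> step_arm(
  series=[
    {"x": -0.05,"y": 0.01,"z": 0,"ax": 0,"ay": 0,"az": 0.01,"grip": 1},
    {"x": -0.14,"y": 0.02,"z": 0,"ax": 0,"ay": 0,"az": 0.02,"grip": 1},
    {"x": -0.23,"y": 0.04,"z": 0,"ax": 0,"ay": 0,"az": 0.03,"grip": 1},
    {"x": -0.32,"y": 0.06,"z": 0,"ax": 0,"ay": 0,"az": 0.04,"grip": 1},
    {"x": -0.41,"y": 0.08,"z": 0,"ax": 0,"ay": 0,"az": 0.05,"grip": 1},
    {"x": -0.5,"y": 0.1,"z": 0,"ax": 0,"ay": 0,"az": 0.06,"grip": 1},
    {"x": -0.59,"y": 0.12,"z": 0,"ax": 0,"ay": 0,"az": 0.07,"grip": 1},
    {"x": -0.68,"y": 0.14,"z": 0,"ax": 0,"ay": 0,"az": 0.08,"grip": 1},
    {"x": -0.77,"y": 0.15,"z": 0,"ax": 0,"ay": 0,"az": 0.09,"grip": 1},
    {"x": -0.85,"y": 0.17,"z": 0,"ax": 0,"ay": 0,"az": 0.09,"grip": 1},
    {"x": -0.93,"y": 0.18,"z": 0,"ax": 0,"ay": 0,"az": 0.09,"grip": 1},
    {"x": -0.98,"y": 0.19,"z": 0,"ax": 0,"ay": 0,"az": 0.09,"grip": 1},
  ],
)

```text
time: 6.35
tool_pos: [0.5026, -0.2286, 0.195]
tcp_rot: [-2.564, -1.812, 0.003]
wrist_force: [0.4, -0.2, 0.1]
width: 0.28
grip_force: 31.4
```

Run:
```python
from h import *
s=bot.read_state(); print(s['tool_pos'],s['width'])
delta([.499,-.254,.15],70.5)
```

```text
[ 0.50260589 -0.22863422  0.19502837] 0.28029105681924327
xyz [-0.0502  0.0104  0.09  ] a [-0.0059  0.0004 -0.0001]
```

>>> step_arm(
  series=[
    {"x": -0.04,"y": 0.01,"z": 0.02,"ax": 0,"ay": 0,"az": 0,"grip": 1},
    {"x": -0.047,"y": 0.01,"z": 0.05,"ax": 0,"ay": 0,"az": 0,"grip": 1},
    {"x": -0.047,"y": 0.01,"z": 0.08,"ax": 0,"ay": 0,"az": 0,"grip": 1},
    {"x": -0.047,"y": 0.01,"z": 0.09,"ax": 0,"ay": 0,"az": 0,"grip": 1},
    {"x": -0.047,"y": 0.01,"z": 0.09,"ax": 0,"ay": 0,"az": 0,"grip": 1},
    {"x": -0.047,"y": 0.01,"z": 0.09,"ax": 0,"ay": 0,"az": 0,"grip": 1},
  ],
)

```text
time: 6.95
tool_pos: [0.5016, -0.2494, 0.1518]
tcp_rot: [-2.562, -1.817, 0.0]
wrist_force: [0.3, 0.5, -0.7]
width: 0.279
grip_force: 31.4
```

Run:
```python
from h import *
c=snap('scene','scene3');d=snap('top','top3'); s=bot.read_state(); print(s['tool_pos'],s['wrist_force'],s['width'])
delta([.499,-.254,.15],70.5)
p=s['tool_pos'];r=Ro.from_rotvec(s['tcp_rot'])
f=lambda i,x,y:cv2.resize(i[y:y+80,x:x+80,::-1],(400,400),interpolation=cv2.INTER_CUBIC)
a=f(c['img'],230,100).copy()
for n in([.015,.012,.021],[.015,-.012,.021],[-.015,.012,.021],[-.015,-.012,.021],[.015,.012,-.039],[.015,-.012,-.039]):
    u=proj(c,p+r.apply(n)); cv2.circle(a,(int((u[0]-230)*5),int((u[1]-100)*5)),2,(0,0,255),-1)
cv2.imwrite('pics/v3.png',np.hstack([a,f(d['img'],340,180)]))
```

```text
[ 0.50218251 -0.24990217  0.15269519] [-0.72168553 -0.09541579  0.01210918] 0.28126948893885917
xyz [-0.0098 -0.0033  0.0054] a [0.0026 0.0003 0.0056]
```

View pics/v3.png

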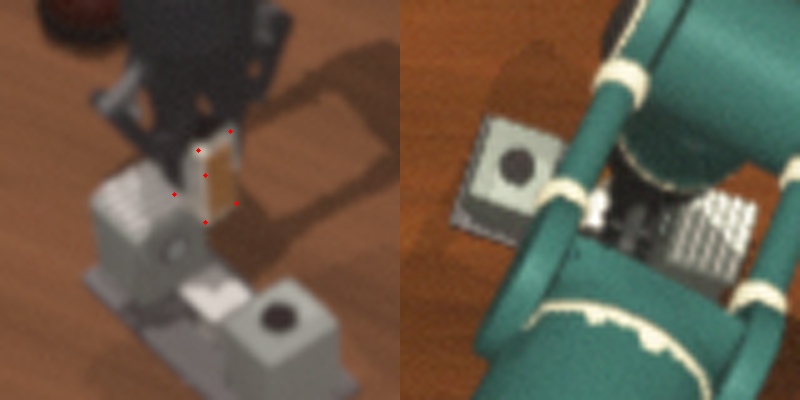

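The projected cell corners (red) match the cell in the image, and its window faces the sensor along the checker axis. The view also shows the seat clear below at about (215,290). I'll correct by about 5 mm, then go down to just above the seat.

>>> step_arm(
  series=[
    {"x": -0.01,"y": -0.003,"z": 0.02,"ax": 0,"ay": 0,"az": 0.005,"grip": 1},
    {"x": -0.01,"y": -0.003,"z": 0.05,"ax": 0,"ay": 0,"az": 0.005,"grip": 1},
    {"x": -0.01,"y": -0.003,"z": 0.08,"ax": 0,"ay": 0,"az": 0.005,"grip": 1},
    {"x": -0.01,"y": -0.003,"z": 0.11,"ax": 0,"ay": 0,"az": 0.005,"grip": 1},
    {"x": -0.01,"y": -0.003,"z": 0.13,"ax": 0,"ay": 0,"az": 0.005,"grip": 1},
    {"x": -0.01,"y": -0.003,"z": 0.14,"ax": 0,"ay": 0,"az": 0.005,"grip": 1},
    {"x": -0.01,"y": -0.003,"z": 0.15,"ax": 0,"ay": 0,"az": 0.005,"grip": 1},
    {"x": -0.01,"y": -0.003,"z": 0.15,"ax": 0,"ay": 0,"az": 0.005,"grip": 1},
    {"x": -0.01,"y": -0.003,"z": 0.15,"ax": 0,"ay": 0,"az": 0.005,"grip": 1},
    {"x": -0.01,"y": -0.003,"z": 0.15,"ax": 0,"ay": 0,"az": 0.005,"grip": 1},
  ],
)

```text
time: 8.05
tool_pos: [0.4989, -0.2549, 0.0776]
tcp_rot: [2.565, 1.812, 0.001]
wrist_force: [-0.3, 0.1, -1.6]
width: 0.277
grip_force: 31.4
```

Run:
```python
from h import *
s=bot.read_state(); print(s['tool_pos'],s['wrist_force'],s['width'])
delta([.4987,-.254,.075],70.5)
```

```text
[ 0.49893847 -0.25486797  0.07764683] [-0.33200178  0.07137237 -1.56553944] 0.27747589086512003
xyz [ 0.0015 -0.001   0.0053] a [ 0.0026  0.0005 -0.0014]
```

>>> step_arm(
  series=[
    {"x": 0.001,"y": 0,"z": 0.004,"ax": 0,"ay": 0,"az": 0,"grip": 1},
    {"x": 0.001,"y": 0,"z": 0.008,"ax": 0,"ay": 0,"az": 0,"grip": 1},
    {"x": 0.001,"y": 0,"z": 0.012,"ax": 0,"ay": 0,"az": 0,"grip": 1},
    {"x": 0.001,"y": 0,"z": 0.014,"ax": 0,"ay": 0,"az": 0,"grip": 1},
    {"x": 0.001,"y": 0,"z": 0.014,"ax": 0,"ay": 0,"az": 0,"grip": 1},
    {"x": 0.001,"y": 0,"z": 0.014,"ax": 0,"ay": 0,"az": 0,"grip": 1},
  ],
)

```text
time: 8.65
tool_pos: [0.4985, -0.2541, 0.0698]
tcp_rot: [-2.566, -1.812, 0.0]
wrist_force: [0.2, -0.7, 0.5]
width: 0.275
grip_force: 31.4
```

>>> step_arm(
  series=[
    {"x": 0,"y": 0,"z": 0.002,"ax": 0,"ay": 0,"az": 0,"grip": 1},
    {"x": 0,"y": 0,"z": 0.004,"ax": 0,"ay": 0,"az": 0,"grip": 1},
    {"x": 0,"y": 0,"z": 0.004,"ax": 0,"ay": 0,"az": 0,"grip": 1},
    {"x": 0,"y": 0,"z": 0.004,"ax": 0,"ay": 0,"az": 0,"grip": 1},
  ],
)

```text
time: 9.05
tool_pos: [0.4985, -0.2541, 0.0678]
tcp_rot: [-2.566, -1.812, 0.0]
wrist_force: [-1.3, 0.2, 0.2]
width: 0.277
grip_force: 31.4
```

>>> step_arm(
  series=[
    {"x": 0,"y": 0,"z": 0.002,"ax": 0,"ay": 0,"az": 0,"grip": 1},
    {"x": 0,"y": 0,"z": 0.004,"ax": 0,"ay": 0,"az": 0,"grip": 1},
    {"x": 0,"y": 0,"z": 0.004,"ax": 0,"ay": 0,"az": 0,"grip": 1},
    {"x": 0,"y": 0,"z": 0.004,"ax": 0,"ay": 0,"az": 0,"grip": 1},
  ],
)

```text
time: 9.45
tool_pos: [0.4986, -0.2542, 0.0661]
tcp_rot: [2.566, 1.812, 0.0]
wrist_force: [-1.0, -0.1, 0.7]
width: 0.281
grip_force: 31.5
```

>>> step_arm(
  series=[
    {"x": 0,"y": 0,"z": 0.002,"ax": 0,"ay": 0,"az": 0,"grip": 1},
    {"x": 0,"y": 0,"z": 0.004,"ax": 0,"ay": 0,"az": 0,"grip": 1},
    {"x": 0,"y": 0,"z": 0.004,"ax": 0,"ay": 0,"az": 0,"grip": 1},
    {"x": 0,"y": 0,"z": 0.004,"ax": 0,"ay": 0,"az": 0,"grip": 1},
  ],
)

```text
time: 9.85
tool_pos: [0.4987, -0.2542, 0.064]
tcp_rot: [2.566, 1.812, 0.0]
wrist_force: [0.4, 0.2, 2.0]
width: 0.277
grip_force: 31.6
```

>>> step_arm(
  series=[
    {"x": 0,"y": 0,"z": 0.002,"ax": 0,"ay": 0,"az": 0,"grip": 1},
    {"x": 0,"y": 0,"z": 0.004,"ax": 0,"ay": 0,"az": 0,"grip": 1},
    {"x": 0,"y": 0,"z": 0.004,"ax": 0,"ay": 0,"az": 0,"grip": 1},
    {"x": 0,"y": 0,"z": 0.004,"ax": 0,"ay": 0,"az": 0,"grip": 1},
  ],
)

```text
time: 10.25
tool_pos: [0.4986, -0.2542, 0.062]
tcp_rot: [2.566, 1.812, 0.0]
wrist_force: [-0.3, -0.3, 2.6]
width: 0.276
grip_force: 31.7
```

>>> step_arm(
  series=[
    {"x": 0,"y": 0,"z": 0.002,"ax": 0,"ay": 0,"az": 0,"grip": 1},
    {"x": 0,"y": 0,"z": 0.002,"ax": 0,"ay": 0,"az": 0,"grip": 1},
    {"x": 0,"y": 0,"z": 0.002,"ax": 0,"ay": 0,"az": 0,"grip": 1},
  ],
)

```text
time: 10.55
tool_pos: [0.4987, -0.2542, 0.061]
tcp_rot: [2.566, 1.812, 0.0]
wrist_force: [0.8, 0.2, 2.1]
width: 0.276
grip_force: 31.8
```

>>> step_arm(
  series=[
    {"x": 0,"y": 0,"z": 0.002,"ax": 0,"ay": 0,"az": 0,"grip": 1},
    {"x": 0,"y": 0,"z": 0.002,"ax": 0,"ay": 0,"az": 0,"grip": 1},
    {"x": 0,"y": 0,"z": 0.002,"ax": 0,"ay": 0,"az": 0,"grip": 1},
  ],
)

```text
time: 10.85
tool_pos: [0.4987, -0.2542, 0.0605]
tcp_rot: [2.566, 1.812, 0.0]
wrist_force: [-0.4, 1.5, 5.4]
width: 0.276
grip_force: 32.2
```

>>> step_arm(
  series=[
    {"x": 0,"y": 0,"z": 0.001,"ax": 0,"ay": 0,"az": 0,"grip": 1},
    {"x": 0,"y": 0,"z": 0.001,"ax": 0,"ay": 0,"az": 0,"grip": 1},
    {"x": 0,"y": 0,"z": 0.001,"ax": 0,"ay": 0,"az": 0,"grip": 1},
  ],
)

```text
time: 11.15
tool_pos: [0.4987, -0.2542, 0.0605]
tcp_rot: [2.566, 1.812, 0.0]
wrist_force: [-3.2, 1.7, 8.4]
width: 0.276
grip_force: 32.7
```

Run:
```python
from h import *
c=snap('scene','scene4')
F=[]
for i in range(4):
    imaging.read_camera('top'); s=bot.read_state(); F.append(s['wrist_force'])
print(s['tool_pos'],np.mean(F,0),s['torque'],s['joint_vel'].round(3))
p=s['tool_pos'];r=Ro.from_rotvec(s['tcp_rot'])
a=cv2.resize(c['img'][100:180,230:310,::-1],(600,600),interpolation=cv2.INTER_CUBIC)
for n in([.015,.012,.021],[.015,-.012,.021],[-.015,-.012,.021],[.015,.012,-.039],[.015,-.012,-.039]):
    u=proj(c,p+r.apply(n)); cv2.circle(a,(int((u[0]-230)*7.5),int((u[1]-100)*7.5)),2,(0,0,255),-1)
cv2.imwrite('pics/v4.png',a)
```

```text
[ 0.49868577 -0.25419044  0.06042032] [-2.13181824  1.19323933  9.16521748] [ 0.29592587  0.37816284 -0.00678175] [ 0.    -0.001  0.001 -0.    -0.    -0.001]
```

View pics/v4.png

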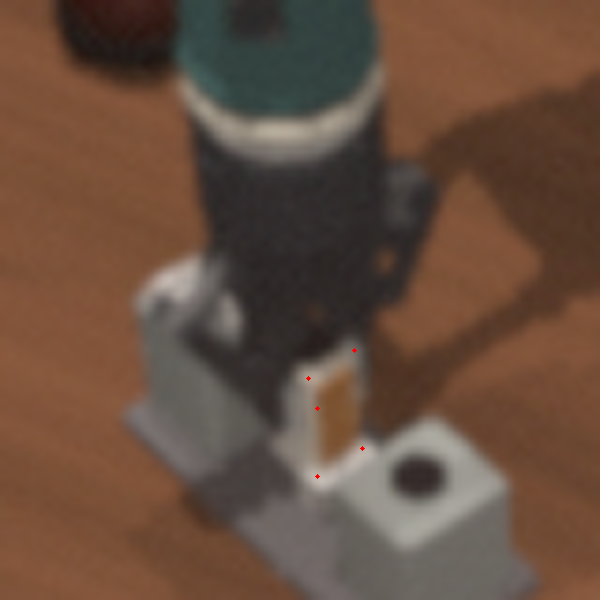

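The cell stands on the seat between the housings, its projected corners (about (317,477) and (308,378)) match the image, and a thin rim of seat plate shows around its foot. Force rose from 5 to 9 N with no further travel, so the seat is at its stop.

```bash
python3 -c "
from h import *
print(bot.finish_job())"
```

```text
the job is handed in; nothing more can be done
None
```

I handed the job in with the cell still gripped by its frosted faces, upright in the middle of the light path, and pressing the seat against its stop at about 9 N; the judge's result was not shown.

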